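# Probe a battery pack in the hand-lever contact press

### The arm

A 6-joint arm with a two-finger parallel gripper is mounted at the origin on the work surface. World frame = base frame: x ahead of the robot, y to its left, z up, the work surface at z = 0. Lengths are in m, angles in rad, forces in N, time in s.
With the tool pointing down it reaches from about 0.325 to 0.775 m from the base axis. Payload 5.5 kg.
Tool frame: the origin (TCP) lies at the centre of the arm's flange, where the gripper is bolted on; the fingertips stand 182 mm ahead of it and the grasp point (between the pads) lies 163 mm ahead of it; z points along the fingers, y is the line along which they close (so a half turn about z gives the same grasp; the last joint's range is limited). The gripper opens to 88 mm and grips with 3 to 60 N. Pads are 20 mm wide; open, the fingers measure 115 mm over their backs; the gripper's body (75 mm by 178 mm) begins 61 mm behind the grasp point.
Start: joints at [1.191, 0.091, 1.231, -0, 1.82, -0.057], TCP at [0.19, 0.569, 0.405] pointing down, gripper open.
Joint ranges: [-2.87, 2.87], [-0.86, 2.18], [0.17, 2.46], [-1.51, 4.65], [0.06, 2.69], [-2.65, 2.65]. Speed limits (rad/s): [2.57, 2.57, 3.01, 3.14, 3.14, 3.14].

### API

Orientations are given as [roll, pitch, yaw] about the fixed x, y, z axes, in that order (R = Rz(yaw) Ry(pitch) Rx(roll)).
In Python, from bench import r, optics gives the robot as it stands.
- The arm moves only by the tool move_arm, never from a script. Its argument "targets" is a list of rows, each an object of numbers: "dx", "dy", "dz": the shift along the tool's x, y, z in m; "wx", "wy", "wz": the turn, a rotation vector about the tool's x, y, z in degrees; "fingers": the opening, from 0 (shut) to 1 (fully open). In form: [{"dx": .., "dy": .., "dz": .., "wx": .., "wy": .., "wz": .., "fingers": ..}, ...]. A call has 1 to 5 rows; each row shifts and turns the commanded pose from where the row before left it, along the tool's axes as they then stand; what a row does not reach is not made up. A row lasts 1/8 s, in which the tool goes at most 62.5 mm and 10.7 degrees, less where a joint would pass 70% of its speed; a pose out of reach is approached as far as the arm can. A call is refused whole if a number of a shift passes 0.0625 or a number of a turn 10.7, either way. A call with a gripper value outside its range is refused whole. The fingers move at their own pace and stop on an object; the grip force is fixed at half the most. Time passes only in rows, so rows that do not move let the fingers close. It gives the time, the measured TCP pose, the force, the opening and the grip force at its end, in the units of the state.
- r.state(): the state, without advancing time (a new reading comes with each control period).
- optics.get_image(name): name is "scene" or "top"; returns (picture, depth): 400x640x3 uint8, red, green, blue; 400x640 float32, m along the optical axis (not along the pixel's ray), 0 where there is no reading.
- optics.get_calibration(name): a dict with "vertical_fov" (degrees; the focal length in pixels is half the picture's height over the tangent of half this angle, whatever the lens; pixels are square), "cx", "cy" (the principal point, pixels), "dist" ([k1, k2, p1, p2, k3] as OpenCV has them; the pictures are not rectified), "origin" and "attitude" of the camera in the world. Camera axes: x right, y down, z forward; pixel columns grow to the right and rows downward; lengths in m; the calibration is good to about 2 mm. A picture is of the moment at which its call begins. get_calibration takes no time and is no camera call.
- r.close_job(): hands the job in; it is judged then, once.
The state is a dict: "clock": time; "joint_positions": joint angles; "joint_velocities": joint speeds; "effort": joint torques, N m; "ee_pos": TCP position; "eef_rot": TCP orientation; "force": force on the tool from outside, world axes, zero at the start; "wrist_torque": the same for the moment, N m; "opening": finger opening in m; "gripper_force": force on a finger pad.
Only numpy, scipy, OpenCV 4.12 (cv2) and the standard library are available. Lean on these libraries where they do the work, as an engineer would, in place of code of your own. Each camera call takes 0.05 s, during which the arm holds its last target. There are 200 camera calls.

### The job

Slide the battery pack that lies in the nest of the hand press fully home against the end stop under the head. Then pull the press's sprung lever all the way down so that the two probes bear on the pack's terminals, hold it down for about a second, and ease it slowly back up to its rest, taking some four seconds and never letting it fly back. The pack stays home in the nest, and the other things on the table stay where they are.

Things in the scene. Friction and masses are not known exactly. Their poses are not given: they have to be found in the camera images.
- press: Grey hand press fixed to the table (cannot move), 305 x 140 mm base, 300 mm high. Origin on the table under the ram axis; x from the open front to the column (the way the pack slides in), y to the left, z up. All mm below are in this frame. Base x -165..140. Head x -45..125, y -34..34, z 150..245; ram rises above it to z 300 and carries the probe head below. Column x 60..125, y -24..24.
- stop (a point): Middle of the nest's white end stop face that the pack must meet, at nest floor height: x 13, y 0, z 30 mm; stop 94 wide, 16 high. The nest floor is an aluminium plate at z 30, x -164..16, y -50..50. Two white guide rails, inner faces at y 38 and -38, x -85..13, stand 10 mm above it.
- pack: The pack to probe: blue-wrapped row of five cells, black terminal cap at its +x end with two 14 mm bright discs on top; 118 (x) x 70 (y) x 20 mm, 0.2 to 0.35 kg, loose. Origin at the centre of its underside. Starts on the nest floor in the rails, 22 to 54 mm short of the stop. Home: cap against the stop, origin at x -46 mm in the press frame, front end at x -105.
- lever (a joint): Lever angle, rad: 0 at its upper rest (arm forward and 35 degrees up), grows as it is pulled down, 1.31 at the lower stop (40 degrees below level). A spring always drives it up: about 3 N at the grip to start, 9 N along the arc (12 N straight down) at the bottom; let go, it flies back. The ram sinks 22 mm per rad; the probes meet the pack at 1.0 rad, then give on springs.
- grip (a point): Centre of the lever's black grip on the right (-y) side: a level bar, 26 mm diameter, 90 long along the press's y (y -110..-200), free from above and in front; a 15 mm steel arm joins its inner end. At lever angle q it is, in the press frame, at x = 20 - 170 cos(0.611 - q), y -155, z = 200 + 170 sin(0.611 - q) mm: z 298 at rest, 91 at the bottom.
- probes: Block with two sprung brass pins (7 mm diameter, at y 20 and -20 mm, x 0) under the ram. Origin at the press's origin when up, sinking with the ram by up to 29 mm. Pin ends are 72 mm above this origin, 22 mm above the pack's top with the lever up.
- test_gun: Bystander: white discharge test gun with grey nose, about 200 by 200 by 72 mm, lying on the table. Origin under its barrel.
- multimeter: Bystander: hand multimeter lying face up, 180 by 85 by 50 mm. Origin at the centre of its underside.
- spare_pack_a: Bystander: another pack like the first, flat on the table away from the press.
- spare_pack_b: Bystander: another such pack on the table away from the press.
- screwdriver: Bystander: 180 mm screwdriver lying on the table just left of the press.
- tape_roll: Bystander: roll of amber tape, 72 mm diameter, 19 mm high, flat on the table left of the press's front.
- tip_cup: Bystander: open aluminium cup, 68 mm diameter, 75 mm high, on the table to the right of the press.
Not all that is in view belongs to the job. Leave any brown or white look-alike of the pack alone.

How it is judged:
On the way, in this order (a step that is already met when the one before it is completed fails the run):
1. the pack is home against the stop (within 3 mm), flat in the nest, with the lever still up (x of pack in the frame of press above -0.049 m and z of pack in the frame of press below 0.034 m and value of joint lever below 0.15 rad), for 0.2 s.
2. the lever is held all the way down (within 0.09 rad of its lower stop) with the probes pressing on the pack, for 0.7 s (value of joint lever above 1.22 rad and contact force between probes and pack above 1 N and x of pack in the frame of press above -0.049 m), for 0.7 s.
At the end, for the whole second after the job is handed in: The lever is back at its upper rest (within 0.06 rad) and the pack lies still and flat in the nest, within 3 mm of the end stop (value of joint lever below 0.06 rad and x of pack in the frame of press above -0.049 m and z of pack in the frame of press between 0.026 and 0.034 m and linear speed of pack below 0.01 m/s); the robot touches nothing.
It fails at once if the lever flies back (faster than 1.2 rad/s upward) (velocity of joint lever below -1.2 rad/s).
It fails at once if another thing on the table is moved by more than 30 mm (distance of any of test_gun, multimeter, spare_pack_a, spare_pack_b, screwdriver, tape_roll, tip_cup from where it was at the start of the episode above 0.03 m).
It also fails if it takes over 64 s, if anything falls off the work surface, if the arm or the gripper's body presses on something with over 40 N, if the wrist force passes 120 N, or if a joint passes its speed limit or range.

## Working session

There is one attempt and no reset: what is moved stays moved. The work goes in short steps, Python scripts to look and compute and a tool call to move; the robot and the scene stay as the last step left them, time stands still between calls to the robot, and variables do not carry over. Pictures are saved under pics/ and viewed, at most 10 in all, crops included, and the job is handed in when it is done.

Besides the shell and the picture viewer there is one more tool, called as name(argument=value, ...) on one line, values as JSON. move_arm: Moves the arm, as the interface text tells. Its arguments: {"type":"object","properties":{"targets":{"type":"array"}},"required":["targets"]}

```bash
mkdir -p pics; ls
cat > h.py <<'E'
import numpy as np, cv2
from bench import r, optics
def save(n,name):
    p,d=optics.get_image(name); cv2.imwrite(f'pics/{n}.png',p[:,:,::-1]); np.save(f'{n}.npy',d); return p,d
E
python3 - <<'E'
from h import *
for n in ("scene","top"):
    save(n,n); print(optics.get_calibration(n))
print(r.state())
E
```

```text
pics
{'vertical_fov': 45.276073420736914, 'cx': 311.49776617705726, 'cy': 203.49491758031095, 'dist': array([0.01390221, 0.        , 0.        , 0.        , 0.        ]), 'origin': array([ 1.08016547, -0.48075814,  1.33770306]), 'attitude': array([-2.58593636, -0.01430293,  0.92149181])}
{'vertical_fov': 55.18263797125663, 'cx': 319.6085623055061, 'cy': 195.5072251404155, 'dist': array([-0.08775388,  0.        ,  0.        ,  0.        ,  0.        ]), 'origin': array([ 0.4314524 , -0.03411695,  1.18152855]), 'attitude': array([-3.04701827,  0.0108531 , -1.5904558 ])}
{'clock': 0.1, 'joint_positions': array([ 1.19126807e+00,  9.17360404e-02,  1.23176832e+00, -7.25432241e-06,
        1.81983637e+00, -5.66959837e-02]), 'joint_velocities': array([-6.70716243e-04, -2.24191931e-03, -2.01740692e-03, -4.54534911e-04,
        7.55552517e-04, -1.34507823e-05]), 'effort': array([ 2.04611621e-03, -4.47855556e+01, -4.07569671e+01,  6.99891080e-02,
        2.84170354e-02, -1.17111190e-04]), 'ee_pos': array([0.19036514, 0.56903519, 0.40364654]), 'eef_rot': array([-3.13984698e+00, -9.20336223e-05,  2.81875852e+00]), 'force': array([ 0.01875376, -0.53507929, -0.8378011 ]), 'wrist_torque': array([-0.02989317, -0.00200596, -0.03500718]), 'gripper_force': 0.0, 'opening': 0.08785716070454536}
```

View pics/scene.png

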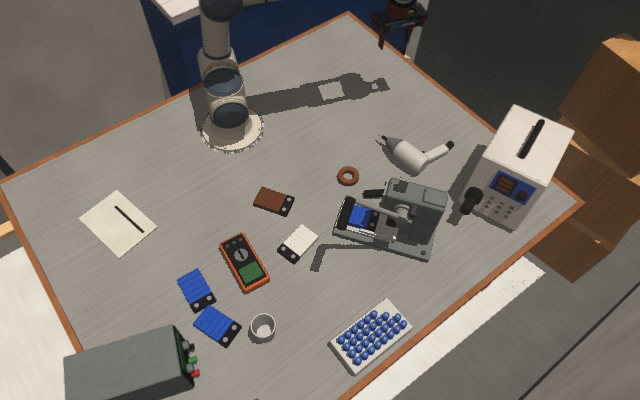

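View pics/top.png

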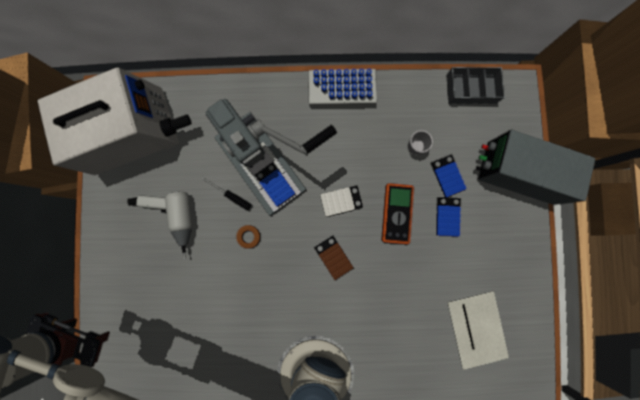

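The press is at top px (255,155), with the blue pack in its nest at (275,187) and the grip at (320,139). The other blue packs at (448,175) and (449,217) are spares lying on the table. The brown (333,258) and white (341,200) ones are look-alikes. Only the one at (275,187) is in the nest, so it's the one meant. Next I measure, with an enlarged crop to confirm.

```bash
cat >> h.py <<'E'
from scipy.spatial.transform import Rotation as Rn
def cloud(name,d):
    c=optics.get_calibration(name); h,w=d.shape
    f=h/2/np.tan(np.radians(c['vertical_fov']/2)); K=np.array([[f,0,c['cx']],[0,f,c['cy']],[0,0,1]])
    v,u=np.mgrid[:h,:w].astype(np.float32)
    n=cv2.undistortPoints(np.stack([u.ravel(),v.ravel()],1)[:,None],K,c['dist'])[:,0].reshape(h,w,2)
    P=np.dstack([n,np.ones((h,w))])*d[...,None]
    return P@Rn.from_euler('xyz',c['attitude']).as_matrix().T+c['origin']
E
python3 - <<'E'
from h import *
im={n:cv2.imread(f'pics/{n}.png') for n in ('scene','top')}
C={n:cloud(n,np.load(n+'.npy')) for n in im}
def box(P,t):
    (c,s,a)=cv2.minAreaRect((P[:,:2]*1000).astype(np.float32)); print(t,len(P),np.round(c,1),np.round(s,1),round(a,1),'z',np.round(np.median(P[:,2])*1000,1))
win={'scene':(slice(170,262),slice(325,455)),'top':(slice(90,220),slice(195,345))}
for n in im:
    P=C[n][win[n]].reshape(-1,3); I=im[n][win[n]].reshape(-1,3).astype(int)
    z=P[:,2]
    print(n,np.histogram(z,bins=np.arange(-.01,.33,.01))[0])
    box(P[(z>.238)&(z<.252)],'head')
    sel=(z>.27)&(z<.32)&(I.max(1)<60); box(P[sel],'grip')
    blue=(I[:,0]>I[:,2]+60)&(z>.035)&(z<.07); box(P[blue],'blue')
    box(P[(z>.02)&(z<.06)],'nest')
c=im['top'][90:225,195:345]; cv2.imwrite('pics/crop.png',cv2.resize(c,None,fx=4.4,fy=4.4,interpolation=cv2.INTER_CUBIC))
T=C['top']; print('tbl',T[300,250],T[240,290])
for n,p in dict(cup=(421,143),screw=(238,200),tape=(248,237),white=(341,200),blueblocks=(342,85)).items(): print(n,np.round(T[p[1],p[0]],3))
E
```

```text
scene [2898 2654  632 1160  364  552  233   63   67   46   91   63   47   33
   43    1   27   53   65   92   98  117  227  230  291  862  280   46
   59   49  115  283   62]
head 1034 [704.6 165. ] [176.6 126.8] 35.1 z 244.8
grip 337 [638.4  39.6] [ 61.3 223.1] 8.1 z 307.1
blue 256 [576.3 112.1] [53.1 71.1] 35.0 z 48.5
nest 2309 [596.3 206.6] [317.4 336.3] 46.5 z 29.8
top [4158 8096  589 1577  614  899  461   71    5    0    0    0    0    0
    0    0    1   13   31   28   27   47  158  182  246 1044  449   40
   48   49  104  331  161]
head 1237 [706.  167.6] [174.1 122.8] 36.1 z 245.8
grip 412 [637.2  49.6] [ 60.4 239.3] 6.5 z 309.0
blue 617 [687.8   7.9] [101.6 394.3] 51.8 z 49.8
nest 3551 [678.2 101.2] [406.2 386.8] 88.9 z 31.7
tbl [0.22811811 0.19468908 0.00476867] [0.4082979  0.06995469 0.00327634]
cup [ 0.701 -0.344  0.01 ]
screw [0.533 0.225 0.025]
tape [ 0.42  0.2  -0.  ]
white [ 0.527 -0.089  0.02 ]
blueblocks [ 0.883 -0.1    0.041]
```

View pics/crop.png

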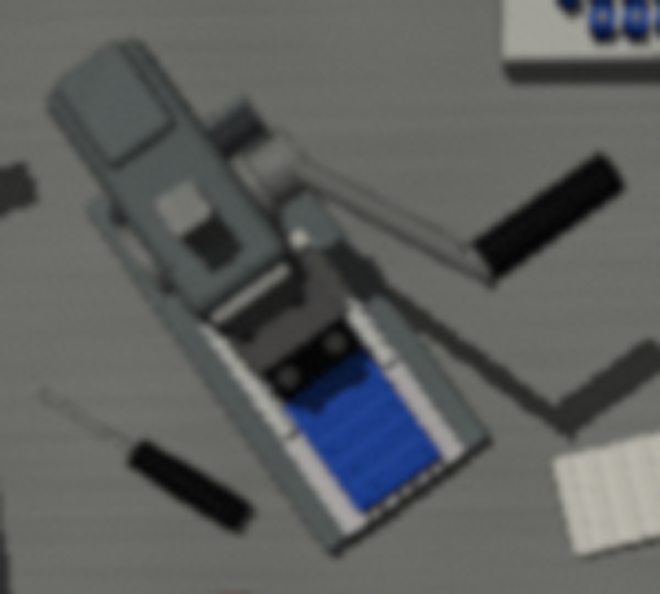

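Run:
```python
from h import *
im={n:cv2.imread(f'pics/{n}.png') for n in ('scene','top')}
for n,w,wb in (('scene',(slice(184,204),slice(355,388)),(slice(190,240),slice(335,380))),('top',(slice(120,160),slice(298,342)),(slice(160,215),slice(250,305)))):
    P=cloud(n,np.load(n+'.npy')); I=im[n].astype(int)
    a=P[w].reshape(-1,3); s=(a[:,2]>.285)&(a[:,2]<.325)&(I[w].reshape(-1,3).max(1)<60); a=a[s]
    (c,sz,an)=cv2.minAreaRect((a[:,:2]*1000).astype(np.float32)); print(n,'grip',len(a),np.round(c,1),np.round(sz,1),round(an,1),np.percentile(a[:,2],[5,50,95]))
    b=P[wb].reshape(-1,3); ib=I[wb].reshape(-1,3); s=(ib[:,0]>ib[:,2]+60)&(b[:,2]>.035)&(b[:,2]<.065); b=b[s]
    (c,sz,an)=cv2.minAreaRect((b[:,:2]*1000).astype(np.float32)); print('blue',len(b),np.round(c,1),np.round(sz,1),round(an,1))
    q=P.reshape(-1,3)
    for yaw in (35.5,):
        t=np.radians(yaw); R=np.array([[np.cos(t),np.sin(t)],[-np.sin(t),np.cos(t)]])
        L=(q[:,:2]-[.666,.175])@R.T*1000; z=q[:,2]*1000
        h=(abs(z-245)<6)&(abs(L[:,1])<150)&(abs(L[:,0])<250)
        H=L[h]; print('head x pct',np.percentile(H[:,0],[0.5,2,98,99.5])); 
        for x0 in range(-60,140,25):
            k=(H[:,0]>x0)&(H[:,0]<x0+25); 
            if k.sum()>5: print(x0,k.sum(),np.round(np.percentile(H[k,1],[2,98]),1))
        lb=(b[:,:2]-[.666,.175])@R.T*1000; print('blue L',np.round(np.percentile(lb,[1,50,99],axis=0),1).tolist())
        la=(a[:,:2]-[.666,.175])@R.T*1000; print('grip L',np.round(np.percentile(la,[1,50,99],axis=0),1).tolist())
        # nest-plate/base footprint
        m=(z>18)&(z<45)&(L[:,0]<0)&(L[:,0]>-200)&(abs(L[:,1])<90); M=L[m]; print('base L',np.round(np.percentile(M,[.5,2,98,99.5],axis=0),1).tolist())
```

```text
Traceback (most recent call last):
IndexError: index -1 is out of bounds for axis 0 with size 0
```

Run:
```python
from h import *
im={n:cv2.imread(f'pics/{n}.png') for n in ('scene','top')}
for n,wb in (('scene',(slice(190,240),slice(335,380))),('top',(slice(160,215),slice(250,305)))):
    P=cloud(n,np.load(n+'.npy')); I=im[n].astype(int)
    b=P[wb].reshape(-1,3); ib=I[wb].reshape(-1,3); s=(ib[:,0]>ib[:,2]+60)&(b[:,2]>.035)&(b[:,2]<.065); b=b[s]
    q=P.reshape(-1,3)
    t=np.radians(35.5); R=np.array([[np.cos(t),np.sin(t)],[-np.sin(t),np.cos(t)]])
    L=(q[:,:2]-[.666,.175])@R.T*1000; z=q[:,2]*1000
    print(n)
    g=(z>285)&(z<325)&(L[:,0]<-60)&(L[:,0]>-200)&(L[:,1]<-80)&(L[:,1]>-260)&(I.reshape(-1,3).max(1)<60)
    if g.sum()>5:
        (c,sz,an)=cv2.minAreaRect(L[g].astype(np.float32)); print('grip L',g.sum(),np.round(c,1),np.round(sz,1),round(an,1),np.percentile(z[g],[5,50,95]))
    h=(abs(z-245)<6)&(abs(L[:,1])<150)&(abs(L[:,0])<250)
    H=L[h]; print('head x pct',np.percentile(H[:,0],[0.5,2,98,99.5])); 
    for x0 in range(-60,140,25):
            k=(H[:,0]>x0)&(H[:,0]<x0+25)
            if k.sum()>5: print(x0,k.sum(),np.round(np.percentile(H[k,1],[2,98]),1))
    lb=(b[:,:2]-[.666,.175])@R.T*1000; print('blue L',np.round(np.percentile(lb,[1,50,99],axis=0),1).tolist())
    m=(z>18)&(z<45)&(L[:,0]<-20)&(L[:,0]>-200)&(abs(L[:,1])<90)
    for x0 in range(-180,-20,30):
        k=m&(L[:,0]>x0)&(L[:,0]<x0+30)
        if k.sum()>5: print('base',x0,k.sum(),np.round(np.percentile(L[k],[1,99],axis=0),1).tolist())
```

```text
scene
grip L 336 [-131.6 -155.4] [91.7 26. ] 89.6 [297.23815167 307.09564398 311.6974207 ]
head x pct [-53.17820472 -46.89413253 109.86378827 112.72527089]
-60 115 [-91.9  27.1]
-35 140 [-36.9  29.4]
-10 134 [-34.9  27.7]
15 185 [-34.3  29. ]
40 151 [-36.2  29.3]
65 121 [-35.2  28.9]
90 111 [-35.9  28. ]
blue L [[-135.9, -33.6], [-115.2, 1.0], [-88.6, 34.7]]
base -180 69 [[-175.4, -70.2], [-151.1, 53.5]]
base -150 102 [[-148.8, -68.9], [-120.3, 48.6]]
base -120 159 [[-119.6, -70.2], [-90.6, 41.4]]
base -90 154 [[-89.5, -69.2], [-60.3, 28.0]]
base -60 251 [[-59.0, -69.4], [-30.2, 41.0]]
base -30 83 [[-29.8, -69.3], [-20.3, 36.6]]
top
grip L 380 [-131.5 -153.2] [89.7 24.3] 89.8 [302.30089464 309.30466363 312.73578948]
head x pct [-49.67101436 -45.28501054 108.04061134 112.60548553]
-60 153 [-86.9  28.6]
-35 224 [-55.1  29.5]
-10 150 [-34.6  30.2]
15 223 [-34.5  29.2]
40 182 [-34.  30.]
65 104 [-35.   31.1]
90 94 [-35.   30.5]
blue L [[-166.6, -33.1], [-128.6, 0.1], [-86.4, 32.3]]
base -180 253 [[-174.3, -67.2], [-150.3, 69.7]]
base -150 214 [[-149.6, -68.1], [-120.5, 69.6]]
base -120 216 [[-119.7, -68.6], [-90.4, 69.3]]
base -90 215 [[-89.9, -69.1], [-60.3, 69.1]]
base -60 323 [[-59.6, -69.3], [-30.3, 68.9]]
base -30 140 [[-29.9, -68.7], [-20.2, 66.2]]
```

The crop confirms the pack: it sits between the rails with its cap toward the head. The head and grip both put the press origin at about (0.656, 0.168) with yaw 35.5°. The pack front is at x ≈ -155 mm in the press frame, about 50 mm short, which fits the 22–54 mm given.

First I align the tool with the press (x to press x, y to press -y), fingers shut, and travel to the front.

move_arm(targets=[{"wz": 10.5, "fingers": 0}, {"wz": 10.5, "fingers": 0}, {"wz": 10.5, "fingers": 0}, {"wz": 10.5, "fingers": 0}, {"wz": 10.5, "fingers": 0}])

```text
$.targets[0]: bad value
```

move_arm(targets=[{"wz": 10.5, "fingers": 0}, {"wz": 10.5, "fingers": 0}, {"wz": 10.5, "fingers": 0}, {"wz": 10.5, "fingers": 0}, {"wz": 10.5, "fingers": 0}])

```text
$.targets[0]: bad value
```

move_arm(targets=[{"wz": 10.5, "fingers": 0}, {"wz": 10.5, "fingers": 0}, {"dx": -0.02, "dy": 0.03, "fingers": 0}, {"dx": -0.02, "dy": 0.05, "fingers": 0}, {"dy": 0.05, "fingers": 0}])

```text
$.targets[0]: bad value
```

move_arm(targets=[{"dy": 0.05, "fingers": 0}, {"dy": 0.05, "fingers": 0}, {"dy": 0.05, "fingers": 0}, {"dy": 0.05, "fingers": 0}, {"dy": 0.05, "fingers": 0}])

```text
$.targets[0]: bad value
```

move_arm(targets=[{"dy": 0.05, "fingers": 0}, {"dy": 0.05, "fingers": 0}, {"dy": 0.05, "fingers": 0}, {"dy": 0.03, "fingers": 0}, {"fingers": 0}])

```text
$.targets[0]: bad value
```

move_arm(targets=[{"dx": 0, "dy": 0, "dz": 0, "wx": 0, "wy": 0, "wz": 10.5, "fingers": 0}, {"dx": 0, "dy": 0, "dz": 0, "wx": 0, "wy": 0, "wz": 10.5, "fingers": 0}, {"dx": 0, "dy": 0, "dz": 0, "wx": 0, "wy": 0, "wz": 10.5, "fingers": 0}, {"dx": 0, "dy": 0, "dz": 0, "wx": 0, "wy": 0, "wz": 10.5, "fingers": 0}, {"dx": 0, "dy": 0, "dz": 0, "wx": 0, "wy": 0, "wz": 10.5, "fingers": 0}])

```text
clock: 0.72
ee_pos: [0.1904, 0.5691, 0.4039]
eef_rot: [-3.141, 0.001, 1.896]
force: [0.3, -0.1, -0.3]
opening: 0.0411
gripper_force: 0.0
```

move_arm(targets=[{"dx": 0, "dy": 0, "dz": 0, "wx": 0, "wy": 0, "wz": 10.5, "fingers": 0}, {"dx": 0, "dy": 0, "dz": 0, "wx": 0, "wy": 0, "wz": 10.5, "fingers": 0}, {"dx": 0, "dy": 0, "dz": 0, "wx": 0, "wy": 0, "wz": 10.5, "fingers": 0}, {"dx": 0, "dy": 0, "dz": 0, "wx": 0, "wy": 0, "wz": 10.5, "fingers": 0}, {"dx": 0, "dy": 0, "dz": 0, "wx": 0, "wy": 0, "wz": 10.5, "fingers": 0}])

```text
clock: 1.35
ee_pos: [0.1903, 0.5691, 0.404]
eef_rot: [3.141, 0.001, 0.98]
force: [-0.1, -0.0, 0.0]
opening: 0.0002
gripper_force: 0.0
```

move_arm(targets=[{"dx": 0, "dy": 0, "dz": 0, "wx": 0, "wy": 0, "wz": 10.5, "fingers": 0}, {"dx": 0, "dy": 0, "dz": 0, "wx": 0, "wy": 0, "wz": 10.5, "fingers": 0}, {"dx": -0.02, "dy": 0.03, "dz": 0, "wx": 0, "wy": 0, "wz": 0, "fingers": 0}, {"dx": -0.02, "dy": 0.05, "dz": 0, "wx": 0, "wy": 0, "wz": 0, "fingers": 0}, {"dx": 0, "dy": 0.05, "dz": 0, "wx": 0, "wy": 0, "wz": 0, "fingers": 0}])

```text
clock: 1.98
ee_pos: [0.2329, 0.4386, 0.4043]
eef_rot: [3.141, 0.0, 0.622]
force: [0.7, 0.4, 1.2]
opening: 0.0003
gripper_force: 0.0
```

move_arm(targets=[{"dx": 0, "dy": 0.05, "dz": 0, "wx": 0, "wy": 0, "wz": 0, "fingers": 0}, {"dx": 0, "dy": 0.05, "dz": 0, "wx": 0, "wy": 0, "wz": 0, "fingers": 0}, {"dx": 0, "dy": 0.05, "dz": 0, "wx": 0, "wy": 0, "wz": 0, "fingers": 0}, {"dx": 0, "dy": 0.05, "dz": 0, "wx": 0, "wy": 0, "wz": 0, "fingers": 0}, {"dx": 0, "dy": 0.05, "dz": 0, "wx": 0, "wy": 0, "wz": 0, "fingers": 0}])

```text
clock: 2.6
ee_pos: [0.3791, 0.235, 0.4043]
eef_rot: [-3.142, 0.0, 0.62]
force: [0.8, 0.0, 0.3]
opening: 0.0005
gripper_force: 0.0
```

move_arm(targets=[{"dx": 0, "dy": 0.05, "dz": 0, "wx": 0, "wy": 0, "wz": 0, "fingers": 0}, {"dx": 0, "dy": 0.05, "dz": 0, "wx": 0, "wy": 0, "wz": 0, "fingers": 0}, {"dx": 0, "dy": 0.05, "dz": 0, "wx": 0, "wy": 0, "wz": 0, "fingers": 0}, {"dx": 0, "dy": 0.05, "dz": 0, "wx": 0, "wy": 0, "wz": 0, "fingers": 0}, {"dx": 0, "dy": 0, "dz": 0, "wx": 0, "wy": 0, "wz": 0, "fingers": 0}])

```text
clock: 3.22
ee_pos: [0.4958, 0.0712, 0.4034]
eef_rot: [-3.141, 0.002, 0.615]
force: [-0.2, 0.7, 0.3]
opening: 0.0002
gripper_force: 0.0
```

move_arm(targets=[{"dx": -0.005, "dy": 0.004, "dz": 0.04, "wx": 0, "wy": 0, "wz": 0, "fingers": 0}, {"dx": 0, "dy": 0, "dz": 0.05, "wx": 0, "wy": 0, "wz": 0, "fingers": 0}, {"dx": 0, "dy": 0, "dz": 0.05, "wx": 0, "wy": 0, "wz": 0, "fingers": 0}, {"dx": 0, "dy": 0, "dz": 0.03, "wx": 0, "wy": 0, "wz": 0, "fingers": 0}, {"dx": 0, "dy": 0, "dz": 0.013, "wx": 0, "wy": 0, "wz": 0, "fingers": 0}])

```text
clock: 3.85
ee_pos: [0.4918, 0.0683, 0.2194]
eef_rot: [-3.139, 0.003, 0.621]
force: [-0.6, 0.6, 0.4]
opening: 0.0003
gripper_force: 0.0
```

move_arm(targets=[{"dx": 0.005, "dy": 0, "dz": 0, "wx": 0, "wy": 0, "wz": 0, "fingers": 0}, {"dx": 0.005, "dy": 0, "dz": 0, "wx": 0, "wy": 0, "wz": 0, "fingers": 0}, {"dx": 0.005, "dy": 0, "dz": 0, "wx": 0, "wy": 0, "wz": 0, "fingers": 0}, {"dx": 0.005, "dy": 0, "dz": 0, "wx": 0, "wy": 0, "wz": 0, "fingers": 0}, {"dx": 0.005, "dy": 0, "dz": 0, "wx": 0, "wy": 0, "wz": 0, "fingers": 0}])

```text
clock: 4.47
ee_pos: [0.5134, 0.082, 0.2221]
eef_rot: [3.141, 0.001, 0.62]
force: [-3.8, -2.2, 2.8]
opening: 0.0004
gripper_force: 1.9
```

Contact came at front face x ≈ -156 mm, as measured. I push on about 50 mm.

move_arm(targets=[{"dx": 0.005, "dy": 0, "dz": 0.001, "wx": 0, "wy": 0, "wz": 0, "fingers": 0}, {"dx": 0.005, "dy": 0, "dz": 0, "wx": 0, "wy": 0, "wz": 0, "fingers": 0}, {"dx": 0.005, "dy": 0, "dz": 0, "wx": 0, "wy": 0, "wz": 0, "fingers": 0}, {"dx": 0.005, "dy": 0, "dz": 0, "wx": 0, "wy": 0, "wz": 0, "fingers": 0}, {"dx": 0.005, "dy": 0, "dz": 0, "wx": 0, "wy": 0, "wz": 0, "fingers": 0}])

```text
clock: 5.1
ee_pos: [0.5338, 0.0967, 0.2206]
eef_rot: [-3.142, 0.0, 0.62]
force: [-2.8, -2.3, 2.8]
opening: 0.0
gripper_force: 1.8
```

move_arm(targets=[{"dx": 0.005, "dy": 0, "dz": 0, "wx": 0, "wy": 0, "wz": 0, "fingers": 0}, {"dx": 0.004, "dy": 0, "dz": 0, "wx": 0, "wy": 0, "wz": 0, "fingers": 0}, {"dx": 0.004, "dy": 0, "dz": 0, "wx": 0, "wy": 0, "wz": 0, "fingers": 0}, {"dx": 0.003, "dy": 0, "dz": 0, "wx": 0, "wy": 0, "wz": 0, "fingers": 0}, {"dx": 0.002, "dy": 0, "dz": 0, "wx": 0, "wy": 0, "wz": 0, "fingers": 0}])

```text
clock: 5.72
ee_pos: [0.5484, 0.1071, 0.2206]
eef_rot: [-3.142, 0.0, 0.62]
force: [-2.2, -1.9, 3.3]
opening: 0.0007
gripper_force: 1.7
```

move_arm(targets=[{"dx": 0.002, "dy": 0, "dz": 0, "wx": 0, "wy": 0, "wz": 0, "fingers": 0}, {"dx": 0.002, "dy": 0, "dz": 0, "wx": 0, "wy": 0, "wz": 0, "fingers": 0}, {"dx": 0.001, "dy": 0, "dz": 0, "wx": 0, "wy": 0, "wz": 0, "fingers": 0}, {"dx": 0.001, "dy": 0, "dz": 0, "wx": 0, "wy": 0, "wz": 0, "fingers": 0}, {"dx": 0.001, "dy": 0, "dz": 0, "wx": 0, "wy": 0, "wz": 0, "fingers": 0}])

```text
clock: 6.35
ee_pos: [0.554, 0.1111, 0.2206]
eef_rot: [-3.142, -0.0, 0.62]
force: [-2.4, -1.5, 0.9]
opening: 0.0007
gripper_force: 1.5
```

move_arm(targets=[{"dx": 0.001, "dy": 0, "dz": 0, "wx": 0, "wy": 0, "wz": 0, "fingers": 0}, {"dx": 0.001, "dy": 0, "dz": 0, "wx": 0, "wy": 0, "wz": 0, "fingers": 0}, {"dx": 0, "dy": 0, "dz": 0, "wx": 0, "wy": 0, "wz": 0, "fingers": 0}])

```text
clock: 6.72
ee_pos: [0.5553, 0.112, 0.2206]
eef_rot: [-3.141, 0.002, 0.62]
force: [-5.1, -3.1, 2.6]
opening: 0.0006
gripper_force: 2.8
```

move_arm(targets=[{"dx": 0.001, "dy": 0, "dz": 0, "wx": 0, "wy": 0, "wz": 0, "fingers": 0}, {"dx": 0.001, "dy": 0, "dz": 0, "wx": 0, "wy": 0, "wz": 0, "fingers": 0}, {"dx": 0, "dy": 0, "dz": 0, "wx": 0, "wy": 0, "wz": 0, "fingers": 0}, {"dx": 0, "dy": 0, "dz": 0, "wx": 0, "wy": 0, "wz": 0, "fingers": 0}])

```text
clock: 7.22
ee_pos: [0.5562, 0.1124, 0.2206]
eef_rot: [-3.141, 0.006, 0.619]
force: [-11.0, -6.1, 6.7]
opening: 0.0002
gripper_force: 6.6
```

The force rose to 12.5 N with the front face at x ≈ -104 mm, so the pack is home. I back off, rise and open, and turn 90° for the grip.

move_arm(targets=[{"dx": -0.005, "dy": 0, "dz": 0, "wx": 0, "wy": 0, "wz": 0, "fingers": 0}, {"dx": -0.015, "dy": 0, "dz": 0, "wx": 0, "wy": 0, "wz": 0, "fingers": 0}, {"dx": -0.04, "dy": 0, "dz": 0, "wx": 0, "wy": 0, "wz": 0, "fingers": 0}, {"dx": 0, "dy": 0, "dz": -0.04, "wx": 0, "wy": 0, "wz": 0, "fingers": 0}, {"dx": 0, "dy": 0, "dz": -0.05, "wx": 0, "wy": 0, "wz": 0, "fingers": 0}])

```text
clock: 7.85
ee_pos: [0.5071, 0.078, 0.3097]
eef_rot: [-3.14, 0.002, 0.619]
force: [1.3, 0.5, 0.6]
opening: 0.0005
gripper_force: 0.0
```

move_arm(targets=[{"dx": 0, "dy": 0, "dz": -0.05, "wx": 0, "wy": 0, "wz": 0, "fingers": 0}, {"dx": 0, "dy": 0, "dz": -0.05, "wx": 0, "wy": 0, "wz": 0, "fingers": 0}, {"dx": 0, "dy": 0, "dz": -0.05, "wx": 0, "wy": 0, "wz": 0, "fingers": 0}, {"dx": 0, "dy": 0, "dz": -0.05, "wx": 0, "wy": 0, "wz": 0, "fingers": 1}, {"dx": 0, "dy": 0, "dz": -0.01, "wx": 0, "wy": 0, "wz": 0, "fingers": 1}])

```text
clock: 8.48
ee_pos: [0.5073, 0.0783, 0.525]
eef_rot: [3.138, -0.007, 0.62]
force: [0.1, 0.1, -0.8]
opening: 0.0171
gripper_force: 0.0
```

move_arm(targets=[{"dx": 0, "dy": 0, "dz": 0, "wx": 0, "wy": 0, "wz": -10, "fingers": 1}, {"dx": 0, "dy": 0, "dz": 0, "wx": 0, "wy": 0, "wz": -10, "fingers": 1}, {"dx": 0, "dy": 0, "dz": 0, "wx": 0, "wy": 0, "wz": -10, "fingers": 1}, {"dx": 0, "dy": 0, "dz": 0, "wx": 0, "wy": 0, "wz": -10, "fingers": 1}, {"dx": 0, "dy": 0, "dz": 0, "wx": 0, "wy": 0, "wz": -10, "fingers": 1}])

```text
clock: 9.1
ee_pos: [0.5084, 0.0784, 0.519]
eef_rot: [-3.14, 0.0, 1.498]
force: [-0.1, -0.3, -0.4]
opening: 0.067
gripper_force: 0.0
```

move_arm(targets=[{"dx": 0, "dy": 0, "dz": 0, "wx": 0, "wy": 0, "wz": -10, "fingers": 1}, {"dx": 0, "dy": 0, "dz": 0, "wx": 0, "wy": 0, "wz": -10, "fingers": 1}, {"dx": 0, "dy": 0, "dz": 0, "wx": 0, "wy": 0, "wz": -10, "fingers": 1}, {"dx": 0, "dy": 0, "dz": 0, "wx": 0, "wy": 0, "wz": -10, "fingers": 1}, {"dx": 0, "dy": 0, "dz": 0, "wx": 0, "wy": 0, "wz": 0, "fingers": 1}])

```text
clock: 9.72
ee_pos: [0.5084, 0.0784, 0.5192]
eef_rot: [-3.14, -0.001, 2.189]
force: [0.2, 0.9, -0.1]
opening: 0.0878
gripper_force: 0.0
```

Run:
```python
from h import *
s=r.state(); print(s['ee_pos'],s['eef_rot'],s['joint_positions'])
p,d=save('top2','top')
a=p[90:225,195:345,::-1]; cv2.imwrite('pics/crop2.png',cv2.resize(a,None,fx=4.4,fy=4.4,interpolation=cv2.INTER_CUBIC))
```

```text
[0.5083686  0.07842831 0.51922272] [-3.14025582e+00 -9.52780418e-04  2.18901337e+00] [ 8.68739121e-02 -8.28525269e-02  1.19929845e+00  1.60446433e-04
  2.02678202e+00 -5.31273231e-01]
```

View pics/crop2.png

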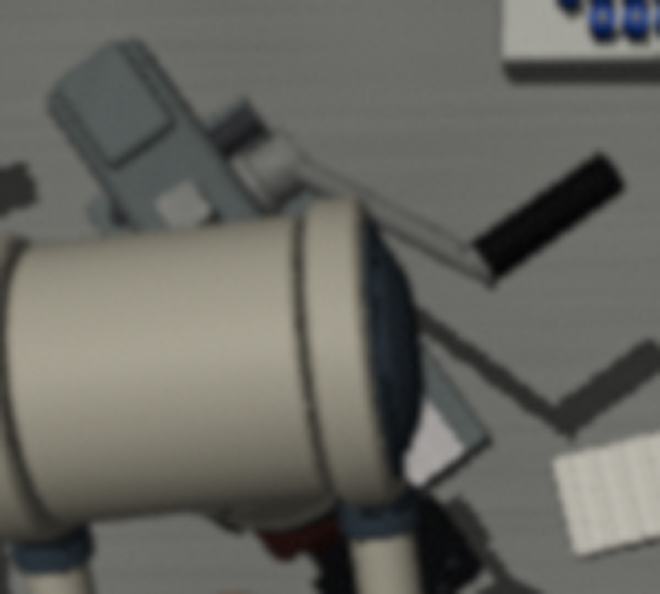

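Run:
```python
from h import *
p,d=save('sc2','scene')
a=p[20:280,200:460,::-1]; cv2.imwrite('pics/crop3.png',cv2.resize(a,None,fx=2.3,fy=2.3,interpolation=cv2.INTER_CUBIC))
T=np.array([.5084,.0784,.5192])
for n,dd in (('scene',d),('top',np.load('top2.npy'))):
    q=cloud(n,dd).reshape(-1,3)-T; k=(abs(q)<[.14,.35,.3]).all(1)&(q[:,2]>-.05)
    q=q[k]; print(n)
    for y in np.arange(-.15,.35,.03):
        b=q[abs(q[:,1]-y)<.015]
        if len(b)>8: print(round(y,2),len(b),np.round(np.percentile(b,[2,98],axis=0)[:,[0,2]],3).tolist())
```

```text
scene
-0.06 1807 [[-0.136, 0.068], [0.049, 0.212]]
-0.03 1611 [[-0.035, -0.046], [0.045, 0.209]]
0.0 1141 [[-0.138, -0.038], [0.042, 0.209]]
0.03 891 [[-0.138, 0.036], [0.04, 0.211]]
0.06 301 [[-0.034, 0.132], [0.042, 0.214]]
top
-0.06 2586 [[-0.136, 0.102], [0.04, 0.214]]
-0.03 1874 [[-0.138, 0.039], [0.04, 0.212]]
0.0 1980 [[-0.137, -0.012], [0.037, 0.211]]
0.03 2584 [[-0.138, 0.073], [0.033, 0.212]]
0.06 1065 [[-0.126, 0.124], [0.036, 0.215]]
```

View pics/crop3.png

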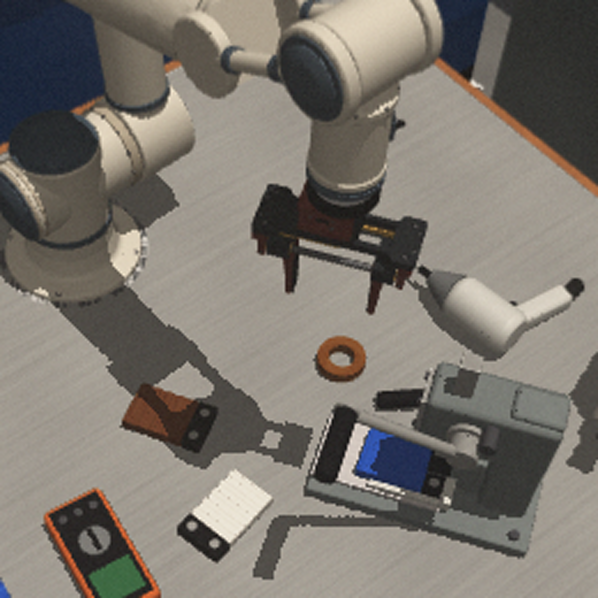

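The wrist block sits more than 110 mm above the TCP, so it clears the head at the lowest pose. The crop shows the white nest floor bare in front of the pack, at about (345,450), so the pack has moved in. I check its position by number and move over the grip.

move_arm(targets=[{"dx": -0.03, "dy": 0.013, "dz": 0, "wx": 0, "wy": 0, "wz": 0, "fingers": 1}, {"dx": -0.05, "dy": 0.02, "dz": 0, "wx": 0, "wy": 0, "wz": 0, "fingers": 1}, {"dx": -0.05, "dy": 0.02, "dz": 0, "wx": 0, "wy": 0, "wz": 0, "fingers": 1}, {"dx": -0.043, "dy": 0, "dz": 0, "wx": 0, "wy": 0, "wz": 0, "fingers": 1}, {"dx": 0, "dy": 0, "dz": 0, "wx": 0, "wy": 0, "wz": 0, "fingers": 1}])

```text
clock: 10.45
ee_pos: [0.6539, -0.034, 0.5174]
eef_rot: [-3.138, -0.002, 2.185]
force: [-0.7, 1.1, -0.5]
opening: 0.0877
gripper_force: 0.0
```

Run:
```python
from h import *
t=np.radians(35.5); R=np.array([[np.cos(t),np.sin(t)],[-np.sin(t),np.cos(t)]])
for tag,n,f,p in (('before','scene','scene.npy','scene'),('after','scene','sc2.npy',None),('after','top',None,None)):
    if f: d=np.load(f); I=cv2.imread('pics/scene.png') if p else None
    if f=='sc2.npy': 
        P_,d=optics.get_image('scene'); I=P_[:,:,::-1]
    if f is None: P_,d=optics.get_image('top'); I=P_[:,:,::-1]
    q=cloud(n,d).reshape(-1,3); I=I.reshape(-1,3).astype(int); L=(q[:,:2]-[.656,.168])@R.T*1000
    k=(I[:,0]>I[:,2]+50)&(q[:,2]>.04)&(q[:,2]<.06)&(abs(L[:,1])<45)&(abs(L[:,0]+90)<90)
    print(tag,n,k.sum(),np.round(np.percentile(L[k],[1,50,99],axis=0),1).tolist() if k.sum() else '')
s=r.state(); print(R@(s['ee_pos'][:2]-[.656,.168]),s['ee_pos'],s['eef_rot'])
```

```text
before scene 259 [[-123.8, -34.6], [-103.4, 0.7], [-76.4, 34.6]]
after scene 276 [[-103.0, -35.3], [-66.8, -5.8], [-15.1, 33.5]]
after top 75 [[-98.1, -13.7], [-77.3, 25.3], [-22.3, 33.2]]
[-0.1191036  -0.16024669] [ 0.65209164 -0.03162314  0.51993884] [-3.14090862e+00 -1.18208143e-03  2.18835306e+00]
```

Pack front measures about -103 mm, so it's home. The TCP is over the grip at (-119,-160). I descend and close.

move_arm(targets=[{"dx": 0, "dy": 0, "dz": 0.02, "wx": 0, "wy": 0, "wz": 0, "fingers": 1}, {"dx": 0, "dy": 0, "dz": 0.02, "wx": 0, "wy": 0, "wz": 0, "fingers": 1}, {"dx": 0, "dy": 0, "dz": 0.018, "wx": 0, "wy": 0, "wz": 0, "fingers": 1}, {"dx": 0, "dy": 0, "dz": 0, "wx": 0, "wy": 0, "wz": 0, "fingers": 1}])

```text
clock: 11.05
ee_pos: [0.6511, -0.0302, 0.4619]
eef_rot: [-3.14, -0.001, 2.191]
force: [0.0, 0.3, 0.1]
opening: 0.088
gripper_force: 0.0
```

move_arm(targets=[{"dx": 0, "dy": 0, "dz": 0, "wx": 0, "wy": 0, "wz": 0, "fingers": 0.5}, {"dx": 0, "dy": 0, "dz": 0, "wx": 0, "wy": 0, "wz": 0, "fingers": 0.4}, {"dx": 0, "dy": 0, "dz": 0, "wx": 0, "wy": 0, "wz": 0, "fingers": 0.3}, {"dx": 0, "dy": 0, "dz": 0, "wx": 0, "wy": 0, "wz": 0, "fingers": 0}, {"dx": 0, "dy": 0, "dz": 0, "wx": 0, "wy": 0, "wz": 0, "fingers": 0}])

```text
clock: 11.68
ee_pos: [0.652, -0.0316, 0.4626]
eef_rot: [-3.142, -0.0, 2.19]
force: [0.2, 0.3, 0.6]
opening: 0.0415
gripper_force: 0.0
```

move_arm(targets=[{"dx": 0, "dy": 0, "dz": 0, "wx": 0, "wy": 0, "wz": 0, "fingers": 0}, {"dx": 0, "dy": 0, "dz": 0, "wx": 0, "wy": 0, "wz": 0, "fingers": 0}, {"dx": 0, "dy": 0, "dz": 0, "wx": 0, "wy": 0, "wz": 0, "fingers": 0}, {"dx": 0, "dy": 0, "dz": 0, "wx": 0, "wy": 0, "wz": 0, "fingers": 0}])

```text
clock: 12.18
ee_pos: [0.652, -0.0316, 0.4626]
eef_rot: [-3.141, -0.0, 2.19]
force: [-1.0, 0.0, -0.4]
opening: 0.0252
gripper_force: 30.0
```

Gripped: the opening of 25 mm matches the 26 mm bar, at 30 N. Now down the arc, in half steps first.

move_arm(targets=[{"dx": 0, "dy": -0.0045, "dz": 0.007, "wx": 0, "wy": 0, "wz": 0, "fingers": 0}, {"dx": 0, "dy": -0.0045, "dz": 0.0075, "wx": 0, "wy": 0, "wz": 0, "fingers": 0}, {"dx": 0, "dy": -0.0075, "dz": 0.015, "wx": 0, "wy": 0, "wz": 0, "fingers": 0}, {"dx": 0, "dy": -0.006, "dz": 0.016, "wx": 0, "wy": 0, "wz": 0, "fingers": 0}, {"dx": 0, "dy": -0.0045, "dz": 0.0165, "wx": 0, "wy": 0, "wz": 0, "fingers": 0}])

```text
clock: 12.8
ee_pos: [0.6298, -0.0464, 0.4026]
eef_rot: [3.136, 0.002, 2.192]
force: [3.1, 3.6, 6.7]
opening: 0.0253
gripper_force: 30.0
```

move_arm(targets=[{"dx": 0, "dy": -0.0027, "dz": 0.0168, "wx": 0, "wy": 0, "wz": 0, "fingers": 0}, {"dx": 0, "dy": -0.001, "dz": 0.017, "wx": 0, "wy": 0, "wz": 0, "fingers": 0}, {"dx": 0, "dy": 0.0007, "dz": 0.017, "wx": 0, "wy": 0, "wz": 0, "fingers": 0}, {"dx": 0, "dy": 0.0023, "dz": 0.0168, "wx": 0, "wy": 0, "wz": 0, "fingers": 0}, {"dx": 0, "dy": 0.004, "dz": 0.0165, "wx": 0, "wy": 0, "wz": 0, "fingers": 0}])

```text
clock: 13.42
ee_pos: [0.631, -0.0463, 0.3168]
eef_rot: [-3.137, -0.001, 2.189]
force: [-12.6, -4.5, 6.2]
opening: 0.0255
gripper_force: 30.0
```

move_arm(targets=[{"dx": 0, "dy": 0.0056, "dz": 0.016, "wx": 0, "wy": 0, "wz": 0, "fingers": 0}, {"dx": 0, "dy": 0.0072, "dz": 0.0154, "wx": 0, "wy": 0, "wz": 0, "fingers": 0}, {"dx": 0, "dy": 0, "dz": 0, "wx": 0, "wy": 0, "wz": 0, "fingers": 0}])

```text
clock: 13.8
ee_pos: [0.6409, -0.0399, 0.2819]
eef_rot: [-3.13, -0.004, 2.188]
force: [-15.2, -8.3, 1.5]
opening: 0.0252
gripper_force: 30.0
```

Radial pull is 17 N toward the front, so I ease the radial component a little on the last part.

move_arm(targets=[{"dx": 0, "dy": 0.003, "dz": 0.008, "wx": 0, "wy": 0, "wz": 0, "fingers": 0}, {"dx": 0, "dy": 0.003, "dz": 0.008, "wx": 0, "wy": 0, "wz": 0, "fingers": 0}, {"dx": 0, "dy": 0.004, "dz": 0.006, "wx": 0, "wy": 0, "wz": 0, "fingers": 0}, {"dx": 0, "dy": 0.004, "dz": 0.006, "wx": 0, "wy": 0, "wz": 0, "fingers": 0}, {"dx": 0, "dy": 0, "dz": 0, "wx": 0, "wy": 0, "wz": 0, "fingers": 0}])

```text
clock: 14.42
ee_pos: [0.6523, -0.0318, 0.2545]
eef_rot: [-3.131, -0.003, 2.188]
force: [-13.0, -6.8, -0.0]
opening: 0.0254
gripper_force: 30.0
```

move_arm(targets=[{"dx": 0, "dy": 0.002, "dz": 0.005, "wx": 0, "wy": 0, "wz": 0, "fingers": 0}, {"dx": 0, "dy": 0.002, "dz": 0.005, "wx": 0, "wy": 0, "wz": 0, "fingers": 0}, {"dx": 0, "dy": 0, "dz": 0, "wx": 0, "wy": 0, "wz": 0, "fingers": 0}])

```text
clock: 14.8
ee_pos: [0.6562, -0.0289, 0.2463]
eef_rot: [-3.135, -0.002, 2.189]
force: [-11.3, -5.5, 2.7]
opening: 0.0254
gripper_force: 30.0
```

Run:
```python
from h import *
t=np.radians(35.5); R=np.array([[np.cos(t),np.sin(t)],[-np.sin(t),np.cos(t)]])
for n in ('scene','top'):
    p,d=save(n+'3',n)
    q=cloud(n,d).reshape(-1,3); L=(q[:,:2]-[.656,.168])@R.T*1000; z=q[:,2]*1000; I=p.reshape(-1,3).astype(int)
    k=(L[:,1]<-170)&(L[:,1]>-203)&(abs(L[:,0]+115)<50)&(z>60)&(z<150)&(I.max(1)<70)
    print(n,k.sum(),np.round(np.percentile(np.c_[L,z][k],[2,50,98],axis=0),1).tolist() if k.sum() else '')
    k=(abs(L[:,1])<12)&(abs(L[:,0])<12)&(z>250)&(z<310); print('ram top',k.sum(),np.median(z[k]) if k.sum() else '')
s=r.state(); print(R@(s['ee_pos'][:2]-[.656,.168]),s['ee_pos'])
p=cv2.imread('pics/scene3.png'); cv2.imwrite('pics/crop4.png',cv2.resize(p[100:290,280:480],None,fx=3,fy=3,interpolation=cv2.INTER_CUBIC))
```

```text
scene 139 [[-136.0, -199.7, 70.6], [-115.5, -183.4, 103.6], [-94.3, -170.3, 148.5]]
ram top 73 271.60403677697207
top 0 
ram top 98 272.6179342902552
[-0.11427377 -0.16039003] [ 0.65610691 -0.02893513  0.24639754]
```

View pics/crop4.png

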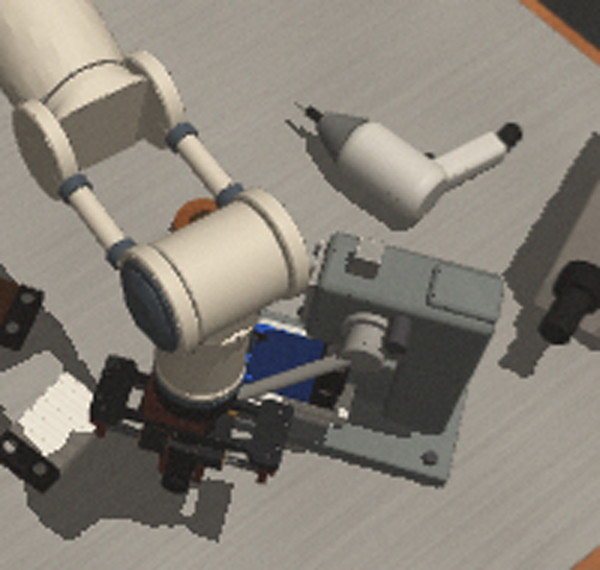

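The crop shows the lever down near (300,375), the pack still under the head, and nothing else disturbed. The ram top at 272 mm means it has sunk about 28 mm, so q ≈ 1.27. I press a bit further to the stop.

move_arm(targets=[{"dx": 0, "dy": 0.002, "dz": 0.004, "wx": 0, "wy": 0, "wz": 0, "fingers": 0}, {"dx": 0, "dy": 0.002, "dz": 0.004, "wx": 0, "wy": 0, "wz": 0, "fingers": 0}, {"dx": 0, "dy": 0, "dz": 0, "wx": 0, "wy": 0, "wz": 0, "fingers": 0}, {"dx": 0, "dy": 0, "dz": 0, "wx": 0, "wy": 0, "wz": 0, "fingers": 0}])

```text
clock: 15.4
ee_pos: [0.6599, -0.0261, 0.2393]
eef_rot: [-3.138, -0.001, 2.189]
force: [-7.5, -4.2, 4.9]
opening: 0.0253
gripper_force: 30.0
```

Run:
```python
from h import *
t=np.radians(35.5); R=np.array([[np.cos(t),np.sin(t)],[-np.sin(t),np.cos(t)]])
for n in ('scene','top'):
    _,d=optics.get_image(n)
    for tag,dd in (('start',np.load(n+'.npy')),('now',d)):
        q=cloud(n,dd).reshape(-1,3); L=(q[:,:2]-[.656,.168])@R.T*1000; z=q[:,2]*1000
        k=(abs(L[:,1])<12)&(abs(L[:,0])<12)&(z>255)&(z<315); print(n,tag,k.sum(),np.round([np.median(z[k]),z[k].mean()],1))
s=r.state(); print(s['clock'],R@(s['ee_pos'][:2]-[.656,.168]),s['ee_pos'],s['force'])
```

```text
scene start 105 [297.9 288.9]
scene now 67 [270.3 269.3]
top start 130 [299.4 291.7]
top now 90 [271.6 270.3]
15.5 [-0.10956566 -0.16027362] [ 0.65987226 -0.02610634  0.23929795] [-7.28264418 -3.34103862  3.87636057]
```

move_arm(targets=[{"dx": 0, "dy": 0.002, "dz": 0.005, "wx": 0, "wy": 0, "wz": 0, "fingers": 0}, {"dx": 0, "dy": 0.002, "dz": 0.005, "wx": 0, "wy": 0, "wz": 0, "fingers": 0}, {"dx": 0, "dy": 0, "dz": 0, "wx": 0, "wy": 0, "wz": 0, "fingers": 0}, {"dx": 0, "dy": 0, "dz": 0, "wx": 0, "wy": 0, "wz": 0, "fingers": 0}])

```text
clock: 16.0
ee_pos: [0.6614, -0.025, 0.2372]
eef_rot: [-3.135, 0.001, 2.188]
force: [-33.8, -6.4, 37.7]
opening: 0.0253
gripper_force: 30.1
```

The force jumped to about 50 N, so this is the lower stop. I relieve it slightly and hold about 1.2 s.

move_arm(targets=[{"dx": 0, "dy": -0.001, "dz": -0.002, "wx": 0, "wy": 0, "wz": 0, "fingers": 0}, {"dx": 0, "dy": 0, "dz": 0, "wx": 0, "wy": 0, "wz": 0, "fingers": 0}, {"dx": 0, "dy": 0, "dz": 0, "wx": 0, "wy": 0, "wz": 0, "fingers": 0}, {"dx": 0, "dy": 0, "dz": 0, "wx": 0, "wy": 0, "wz": 0, "fingers": 0}, {"dx": 0, "dy": 0, "dz": 0, "wx": 0, "wy": 0, "wz": 0, "fingers": 0}])

```text
clock: 16.62
ee_pos: [0.6611, -0.0253, 0.2375]
eef_rot: [-3.136, 0.001, 2.189]
force: [-27.3, -5.7, 30.2]
opening: 0.0253
gripper_force: 30.0
```

move_arm(targets=[{"dx": 0, "dy": 0, "dz": 0, "wx": 0, "wy": 0, "wz": 0, "fingers": 0}, {"dx": 0, "dy": 0, "dz": 0, "wx": 0, "wy": 0, "wz": 0, "fingers": 0}, {"dx": 0, "dy": 0, "dz": 0, "wx": 0, "wy": 0, "wz": 0, "fingers": 0}, {"dx": 0, "dy": 0, "dz": 0, "wx": 0, "wy": 0, "wz": 0, "fingers": 0}, {"dx": 0, "dy": 0, "dz": 0, "wx": 0, "wy": 0, "wz": 0, "fingers": 0}])

```text
clock: 17.25
ee_pos: [0.6611, -0.0254, 0.2374]
eef_rot: [-3.136, 0.001, 2.189]
force: [-26.7, -6.6, 29.7]
opening: 0.0253
gripper_force: 30.0
```

Held down for over 1.2 s. Now I ease it up along the arc at about 0.3 rad/s.

move_arm(targets=[{"dx": 0, "dy": -0.0035, "dz": -0.005, "wx": 0, "wy": 0, "wz": 0, "fingers": 0}, {"dx": 0, "dy": -0.0037, "dz": -0.0053, "wx": 0, "wy": 0, "wz": 0, "fingers": 0}, {"dx": 0, "dy": -0.0037, "dz": -0.0053, "wx": 0, "wy": 0, "wz": 0, "fingers": 0}, {"dx": 0, "dy": -0.0037, "dz": -0.0053, "wx": 0, "wy": 0, "wz": 0, "fingers": 0}, {"dx": 0, "dy": -0.0037, "dz": -0.0053, "wx": 0, "wy": 0, "wz": 0, "fingers": 0}])

```text
clock: 17.88
ee_pos: [0.6483, -0.0343, 0.2574]
eef_rot: [-3.141, 0.0, 2.19]
force: [-1.1, -2.7, 3.0]
opening: 0.0251
gripper_force: 30.0
```

move_arm(targets=[{"dx": 0, "dy": -0.0027, "dz": -0.0062, "wx": 0, "wy": 0, "wz": 0, "fingers": 0}, {"dx": 0, "dy": -0.0027, "dz": -0.0062, "wx": 0, "wy": 0, "wz": 0, "fingers": 0}, {"dx": 0, "dy": -0.0027, "dz": -0.0062, "wx": 0, "wy": 0, "wz": 0, "fingers": 0}, {"dx": 0, "dy": -0.0027, "dz": -0.0062, "wx": 0, "wy": 0, "wz": 0, "fingers": 0}, {"dx": 0, "dy": -0.0027, "dz": -0.0062, "wx": 0, "wy": 0, "wz": 0, "fingers": 0}])

```text
clock: 18.5
ee_pos: [0.637, -0.0424, 0.2876]
eef_rot: [-3.139, -0.001, 2.19]
force: [-2.4, -3.4, 0.4]
opening: 0.025
gripper_force: 30.0
```

move_arm(targets=[{"dx": 0, "dy": -0.0014, "dz": -0.0066, "wx": 0, "wy": 0, "wz": 0, "fingers": 0}, {"dx": 0, "dy": -0.0014, "dz": -0.0066, "wx": 0, "wy": 0, "wz": 0, "fingers": 0}, {"dx": 0, "dy": -0.0014, "dz": -0.0066, "wx": 0, "wy": 0, "wz": 0, "fingers": 0}, {"dx": 0, "dy": -0.0014, "dz": -0.0066, "wx": 0, "wy": 0, "wz": 0, "fingers": 0}, {"dx": 0, "dy": -0.0014, "dz": -0.0066, "wx": 0, "wy": 0, "wz": 0, "fingers": 0}])

```text
clock: 19.12
ee_pos: [0.6306, -0.0471, 0.3196]
eef_rot: [-3.134, -0.003, 2.189]
force: [-9.3, -6.7, -0.4]
opening: 0.0253
gripper_force: 30.0
```

move_arm(targets=[{"dx": 0, "dy": 0, "dz": -0.0068, "wx": 0, "wy": 0, "wz": 0, "fingers": 0}, {"dx": 0, "dy": 0, "dz": -0.0068, "wx": 0, "wy": 0, "wz": 0, "fingers": 0}, {"dx": 0, "dy": 0, "dz": -0.0068, "wx": 0, "wy": 0, "wz": 0, "fingers": 0}, {"dx": 0, "dy": 0, "dz": -0.0068, "wx": 0, "wy": 0, "wz": 0, "fingers": 0}, {"dx": 0, "dy": 0, "dz": -0.0068, "wx": 0, "wy": 0, "wz": 0, "fingers": 0}])

```text
clock: 19.75
ee_pos: [0.6293, -0.0486, 0.3532]
eef_rot: [-3.127, -0.005, 2.186]
force: [-20.9, -13.0, 1.9]
opening: 0.0253
gripper_force: 30.0
```

move_arm(targets=[{"dx": 0, "dy": 0.0013, "dz": -0.0067, "wx": 0, "wy": 0, "wz": 0, "fingers": 0}, {"dx": 0, "dy": 0.0013, "dz": -0.0067, "wx": 0, "wy": 0, "wz": 0, "fingers": 0}, {"dx": 0, "dy": 0.0013, "dz": -0.0067, "wx": 0, "wy": 0, "wz": 0, "fingers": 0}, {"dx": 0, "dy": 0.0013, "dz": -0.0067, "wx": 0, "wy": 0, "wz": 0, "fingers": 0}, {"dx": 0, "dy": 0.0013, "dz": -0.0067, "wx": 0, "wy": 0, "wz": 0, "fingers": 0}])

```text
clock: 20.38
ee_pos: [0.6328, -0.0464, 0.3883]
eef_rot: [-3.12, -0.005, 2.183]
force: [-37.3, -18.5, 8.4]
opening: 0.0251
gripper_force: 30.0
```

Radial force has built to 40 N, so I relieve it (outward) before the last part.

move_arm(targets=[{"dx": 0, "dy": -0.002, "dz": 0, "wx": 0, "wy": 0, "wz": 0, "fingers": 0}, {"dx": 0, "dy": -0.002, "dz": -0.001, "wx": 0, "wy": 0, "wz": 0, "fingers": 0}, {"dx": 0, "dy": -0.002, "dz": -0.001, "wx": 0, "wy": 0, "wz": 0, "fingers": 0}])

```text
clock: 20.75
ee_pos: [0.6306, -0.0472, 0.3907]
eef_rot: [-3.135, -0.002, 2.188]
force: [-9.7, -4.6, 2.9]
opening: 0.0254
gripper_force: 30.0
```

move_arm(targets=[{"dx": 0, "dy": 0.001, "dz": -0.006, "wx": 0, "wy": 0, "wz": 0, "fingers": 0}, {"dx": 0, "dy": 0.0014, "dz": -0.006, "wx": 0, "wy": 0, "wz": 0, "fingers": 0}, {"dx": 0, "dy": 0.0018, "dz": -0.006, "wx": 0, "wy": 0, "wz": 0, "fingers": 0}, {"dx": 0, "dy": 0.002, "dz": -0.006, "wx": 0, "wy": 0, "wz": 0, "fingers": 0}])

```text
clock: 21.25
ee_pos: [0.6357, -0.0434, 0.4154]
eef_rot: [-3.135, -0.001, 2.188]
force: [-14.7, -8.1, 7.1]
opening: 0.0255
gripper_force: 30.0
```

move_arm(targets=[{"dx": 0, "dy": 0.0015, "dz": -0.0055, "wx": 0, "wy": 0, "wz": 0, "fingers": 0}, {"dx": 0, "dy": 0.002, "dz": -0.0055, "wx": 0, "wy": 0, "wz": 0, "fingers": 0}, {"dx": 0, "dy": 0.0025, "dz": -0.0055, "wx": 0, "wy": 0, "wz": 0, "fingers": 0}, {"dx": 0, "dy": 0.003, "dz": -0.005, "wx": 0, "wy": 0, "wz": 0, "fingers": 0}])

```text
clock: 21.75
ee_pos: [0.6429, -0.0383, 0.4378]
eef_rot: [-3.135, -0.0, 2.188]
force: [-16.9, -9.2, 8.6]
opening: 0.0254
gripper_force: 30.0
```

move_arm(targets=[{"dx": 0, "dy": 0.002, "dz": -0.0045, "wx": 0, "wy": 0, "wz": 0, "fingers": 0}, {"dx": 0, "dy": 0.0025, "dz": -0.0045, "wx": 0, "wy": 0, "wz": 0, "fingers": 0}, {"dx": 0, "dy": 0.0025, "dz": -0.0045, "wx": 0, "wy": 0, "wz": 0, "fingers": 0}, {"dx": 0, "dy": 0.002, "dz": -0.003, "wx": 0, "wy": 0, "wz": 0, "fingers": 0}])

```text
clock: 22.25
ee_pos: [0.6501, -0.033, 0.4552]
eef_rot: [-3.137, 0.001, 2.188]
force: [-14.4, -8.9, 8.8]
opening: 0.0255
gripper_force: 30.0
```

move_arm(targets=[{"dx": 0, "dy": 0.001, "dz": -0.002, "wx": 0, "wy": 0, "wz": 0, "fingers": 0}, {"dx": 0, "dy": 0.001, "dz": -0.002, "wx": 0, "wy": 0, "wz": 0, "fingers": 0}, {"dx": 0, "dy": 0, "dz": 0, "wx": 0, "wy": 0, "wz": 0, "fingers": 0}])

```text
clock: 22.62
ee_pos: [0.6519, -0.0317, 0.4593]
eef_rot: [-3.138, 0.001, 2.188]
force: [-12.8, -8.8, 10.2]
opening: 0.0253
gripper_force: 30.0
```

move_arm(targets=[{"dx": 0, "dy": 0, "dz": -0.002, "wx": 0, "wy": 0, "wz": 0, "fingers": 0}, {"dx": 0, "dy": 0, "dz": -0.002, "wx": 0, "wy": 0, "wz": 0, "fingers": 0}, {"dx": 0, "dy": 0, "dz": -0.001, "wx": 0, "wy": 0, "wz": 0, "fingers": 0}, {"dx": 0, "dy": 0, "dz": 0, "wx": 0, "wy": 0, "wz": 0, "fingers": 0}])

```text
clock: 23.12
ee_pos: [0.653, -0.0314, 0.4607]
eef_rot: [-3.136, -0.002, 2.189]
force: [-7.4, -5.9, -0.5]
opening: 0.0252
gripper_force: 30.0
```

Run:
```python
from h import *
t=np.radians(35.5); R=np.array([[np.cos(t),np.sin(t)],[-np.sin(t),np.cos(t)]])
for n in ('scene','top'):
    _,d=optics.get_image(n)
    for tag,dd in (('start',np.load(n+'.npy')),('now',d)):
        q=cloud(n,dd).reshape(-1,3); L=(q[:,:2]-[.656,.168])@R.T*1000; z=q[:,2]*1000
        k=(abs(L[:,1])<8)&(abs(L[:,0])<8)&(z>255)&(z<315); print(n,tag,k.sum(),np.round([np.median(z[k]),np.mean(z[k])],1) if k.sum() else '')
```

```text
scene start 28 [299.4 299.6]
scene now 30 [299.3 299.4]
top start 45 [300.4 299.6]
top now 45 [300.9 300. ]
```

The z force has dropped off and the ram top is back at its starting height, so the lever is on its upper stop. I open the fingers and withdraw upward.

move_arm(targets=[{"dx": 0, "dy": -0.001, "dz": -0.001, "wx": 0, "wy": 0, "wz": 0, "fingers": 0}, {"dx": 0, "dy": 0, "dz": 0, "wx": 0, "wy": 0, "wz": 0, "fingers": 0}, {"dx": 0, "dy": 0, "dz": 0, "wx": 0, "wy": 0, "wz": 0, "fingers": 0.5}, {"dx": 0, "dy": 0, "dz": 0, "wx": 0, "wy": 0, "wz": 0, "fingers": 1}, {"dx": 0, "dy": 0, "dz": 0, "wx": 0, "wy": 0, "wz": 0, "fingers": 1}])

```text
clock: 23.85
ee_pos: [0.6529, -0.0305, 0.4632]
eef_rot: [3.14, 0.0, 2.191]
force: [0.2, -0.3, -0.3]
opening: 0.0521
gripper_force: 0.0
```

move_arm(targets=[{"dx": 0, "dy": 0, "dz": 0, "wx": 0, "wy": 0, "wz": 0, "fingers": 1}, {"dx": 0, "dy": 0, "dz": 0, "wx": 0, "wy": 0, "wz": 0, "fingers": 1}, {"dx": 0, "dy": 0, "dz": 0, "wx": 0, "wy": 0, "wz": 0, "fingers": 1}, {"dx": 0, "dy": 0, "dz": 0, "wx": 0, "wy": 0, "wz": 0, "fingers": 1}, {"dx": 0, "dy": 0, "dz": 0, "wx": 0, "wy": 0, "wz": 0, "fingers": 1}])

```text
clock: 24.48
ee_pos: [0.6528, -0.031, 0.4628]
eef_rot: [3.142, -0.0, 2.19]
force: [-0.1, -0.7, 0.6]
opening: 0.0881
gripper_force: 0.0
```

move_arm(targets=[{"dx": 0, "dy": 0, "dz": -0.02, "wx": 0, "wy": 0, "wz": 0, "fingers": 1}, {"dx": 0, "dy": 0, "dz": -0.03, "wx": 0, "wy": 0, "wz": 0, "fingers": 1}, {"dx": 0, "dy": -0.04, "dz": -0.01, "wx": 0, "wy": 0, "wz": 0, "fingers": 1}, {"dx": 0, "dy": -0.05, "dz": 0, "wx": 0, "wy": 0, "wz": 0, "fingers": 1}, {"dx": 0, "dy": -0.05, "dz": 0, "wx": 0, "wy": 0, "wz": 0, "fingers": 1}])

```text
clock: 25.1
ee_pos: [0.5376, -0.1129, 0.5229]
eef_rot: [3.141, 0.0, 2.191]
force: [0.2, -0.7, 1.0]
opening: 0.088
gripper_force: 0.0
```

move_arm(targets=[{"dx": 0, "dy": -0.05, "dz": 0, "wx": 0, "wy": 0, "wz": 0, "fingers": 1}, {"dx": 0, "dy": 0, "dz": 0, "wx": 0, "wy": 0, "wz": 0, "fingers": 1}, {"dx": 0, "dy": 0, "dz": 0, "wx": 0, "wy": 0, "wz": 0, "fingers": 1}])

```text
clock: 25.48
ee_pos: [0.4981, -0.1412, 0.5231]
eef_rot: [3.141, 0.0, 2.19]
force: [0.6, 0.0, 0.7]
opening: 0.0876
gripper_force: 0.0
```

Run:
```python
from h import *
t=np.radians(35.5); R=np.array([[np.cos(t),np.sin(t)],[-np.sin(t),np.cos(t)]])
for n in ('scene','top'):
    p,d=save(n+'9',n)
    q=cloud(n,d).reshape(-1,3); I=p.reshape(-1,3).astype(int); L=(q[:,:2]-[.656,.168])@R.T*1000; z=q[:,2]*1000
    k=(I[:,2]>I[:,0]+50)&(z>40)&(z<60)&(abs(L[:,1])<45)&(abs(L[:,0]+90)<90)
    print(n,k.sum(),np.round(np.percentile(np.c_[L,z][k],[1,50,99],axis=0),1).tolist() if k.sum() else '')
    g=(z>285)&(z<325)&(abs(L[:,0]+120)<40)&(abs(L[:,1]+155)<60)&(I.max(1)<60); print('grip',g.sum(),np.median(np.c_[L,z][g],axis=0) if g.sum() else '')
p=cv2.imread('pics/top9.png'); cv2.imwrite('pics/crop9.png',p[50:300,80:520])
```

```text
scene 136 [[-103.2, -36.2, 41.4], [-92.6, -1.3, 48.4], [-18.0, 35.5, 54.9]]
grip 319 [-118.2344569  -159.63055485  307.37162885]
top 220 [[-103.1, -33.5, 43.8], [-88.0, 2.2, 49.3], [-60.3, 32.9, 54.2]]
grip 384 [-121.41540928 -154.08712947  309.15818972]
```

View pics/crop9.png

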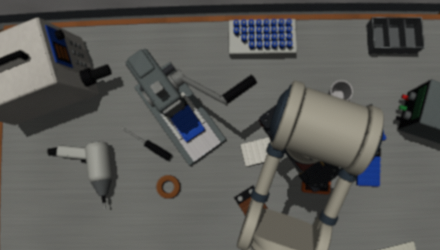

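The picture shows the lever up (grip near (240,88)), the pack home in the nest near (187,122), and the bystanders in view where they were. I hand in.

```bash
python3 -c "
from bench import r
print(r.close_job())"
```

```text
the job is handed in; nothing more can be done
None
```

The job is handed in, though no verdict was returned: the pack went home against the stop, the lever was held at its lower stop for over a second, then eased back to rest over about 5.5 s (asked: some four), and the arm ended clear of everything.

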